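# Load the beaker deck of the ultrasonic cleaner and hold its tank lid open

## Task

Load the ultrasonic cleaner: of the three lidded steel canisters on the draining tray, take the one that fits the round opening in the cleaner's deck, lower it in (do not drop it) until its rim rests flat on the deck, and let go. Then lift the tank lid to about 60 degrees and hold it there, never letting it fall, so that I can lower the basket in while the drips run back into the tank; the lid falls shut by itself, so your program finishes with the gripper still holding it open. Leave the other two canisters, the basket, the bottle and the kidney dish where they are.

Things in the scene. Friction and masses are not known exactly. Their poses are not given: they have to be found in the camera images.
- cleaner: Bench-top ultrasonic cleaner, a stainless box 190 mm deep (its x), 320 mm wide (its y) and 150 mm high, fixed to the bench. Origin at the centre of its underside; its -x side is the front with control panel, facing the robot roughly. Its top is a fixed deck on the left (+y) with one round opening, and a hinged tank lid on the right (-y).
- opening (a point): Centre of the round opening, 56 mm in diameter, in the deck, at the level of the deck's top face (150 mm above the bench). The deck is 8 mm thick, under it is open tank to 98 mm below the deck's top. Axes parallel to the cleaner's.
- lid (a joint): Angle of the tank lid, rad: 0 shut (level), growing as its front edge rises, stop at 1.45. No spring or stay: the lid (about 0.35 kg) falls shut from any angle. 60 degrees is 1.047.
- lid_handle (a point): Centre of the lid's handle, a round black bar 12 mm in diameter and 116 mm long parallel to the cleaner's y axis, carried by two 8 mm legs at 55 mm either side of its centre. It stands 44 mm out in front of the lid's front edge and 45 mm out in front of the cleaner's casing, with free space around it, 156 mm above the bench when shut. The point turns with the lid: its -x points from the hinge towards the bar.
- lid_hinge (a point): Centre of the hinge line of the lid, fixed on the cleaner at the far edge of its top, 153 mm above the bench; the hinge line is parallel to the cleaner's y axis. The handle bar's axis is 220 mm from it, and with the lid shut 3 mm higher.
- can42_mid (a point): Centre (52 mm above its underside) of the slim canister: body 42 mm in diameter and 62 mm high, rim 52 mm in diameter and 4 mm thick above it, shallow conical cap to 74 mm, and on it an upright black cylindrical knob 18 mm in diameter from 74 to 104 mm. Loose, 0.14 kg. z is its upright axis.
- can52_mid (a point): Centre (52 mm above its underside) of the middle canister: body 52 mm in diameter and 62 mm high, with a 4 mm lead-in at its foot, rim 62 mm in diameter and 4 mm thick above it (rim's underside 10 mm above this point), cap to 74 mm and the same black knob 18 mm in diameter from 74 to 104 mm. Loose, about 0.18 kg. Hanging home in the deck, this point lies 10 mm below the deck's top.
- can62_mid (a point): Centre (52 mm above its underside) of the wide canister: body 62 mm in diameter, rim 72 mm, the same heights and knob. Loose, 0.22 kg.
- tray: Draining tray of perforated aluminium, 210 x 210 mm, fixed to the bench, its floor 8 mm above the bench with a lip 4 mm higher. Origin at the centre of its underside. The three canisters stand on it in any order.
- basket: Bystander: wire loading basket 130 x 150 x 58 mm with two wire handles to 85 mm, standing on the bench. Origin at the centre of its underside.
- bottle: Bystander: white detergent bottle 72 mm in diameter, 190 mm high. Origin at the centre of its underside.
- kidney: Bystander: steel kidney dish about 110 x 210 x 36 mm. Origin on its underside near the centre.
There are look-alikes about, which are no part of the job. What is shaped like the part that bears can52_mid but green or orange is not meant.

How it is judged:
By the outcome, as a careful person would: the job done as asked, in the order asked, and still so for the second after the job is handed in, while the arm keeps its last pose, push and grip.
It also fails if it takes over 64 s, if anything falls off the work surface, if the arm or the gripper's body presses on something with over 40 N, if the wrist force passes 120 N, or if a joint passes its speed limit or range.

## Robot

A 7-joint arm with a two-finger parallel gripper is mounted at the origin on the work surface. World frame = base frame: x ahead of the robot, y to its left, z up, the work surface at z = 0. Lengths are in m, angles in rad, forces in N, time in s.
With the tool pointing down it reaches from about 0.35 to 0.9 m from the base axis. Payload 19.9 kg.
Tool frame: the origin (TCP) lies between the finger pads; the fingertips stand 19 mm ahead of it and the grasp point (between the pads) is the TCP; z points along the fingers, y is the direction in which the jaws open and shut (so a half turn about z gives the same grasp; the last joint's range is limited). The gripper opens to 94 mm and grips with 3 to 60 N. Pads are 16 mm wide; open, the fingers measure 119 mm over their backs; the gripper's body (75 mm by 177 mm) begins 78 mm behind the grasp point.
Start: joints at [1.185, 0.417, -0.01, 1.614, 0.005, 1.111, -0.053], TCP at [0.211, -0.588, 0.224] pointing down, gripper open.
Joint ranges: [-2.81, 2.81], [-0.39, 2.02], [-1.27, 1.25], [0.06, 2.57], [-1.19, 4.33], [0.19, 2], [-2.82, 2.82]. Speed limits (rad/s): [1.89, 1.89, 2.39, 2.39, 3.01, 3.01, 3.01].

## Interface

Orientations are given as a 3x3 rotation matrix whose columns are the frame's x, y, z axes.
In Python, from rig import robot gives the robot as it stands. Calls block until the motion is done:
- robot.move_ptp(position, orientation): joint-space move of the TCP to a pose.
- robot.move_linear(position, velocity=0.15, frame=None, threshold=None): straight line of the TCP; frame=None keeps the orientation; velocity is the mean speed in m/s. With threshold (N) it stops when the force on the tool has changed by that much, and returns True; else False.
- robot.goto_joints(angles): joint-space move.
- robot.gripper_to(opening): finger opening in m; the grip force is fixed at half the most; returns when the fingers have stopped.
- robot.pause(seconds).
- robot.ik(position, orientation): joint angles nearest the present ones, or None.
- robot.get_state(): the state.
- robot.grab_frame(name): name is "side" or "top" or "wrist"; returns the picture (400x640x3 uint8, red, green, blue); there is no depth.
- robot.camera_info(name): a dict with "fx", "fy", "cx", "cy" (pixels), "rvec" (rotation vector, rad) and "tvec" (3), from world to camera coordinates, as OpenCV has them. Camera axes: x right, y down, z forward; pixel columns grow to the right and rows downward; lengths in m; the calibration is good to about 2 mm. A picture is of the moment at which its call begins: read the wrist's pose just before it. camera_info takes no time and is no camera call; for the wrist camera it gives the pose at the moment of the call.
A pose or a line that the arm cannot do raises robot.PlanningError and nothing moves.
- robot.sign_off(): hands the job in, once; it reports no verdict.
The state is a dict: "time": time; "qpos": joint angles; "joint_vel": joint speeds; "effort": joint torques, N m; "ee_pos": TCP position; "tool_rot": TCP orientation; "force": force on the tool from outside, world axes, zero at the start; "moment": the same for the moment, N m; "opening": finger opening in m.
Only numpy, scipy, OpenCV 4.12 (cv2) and the standard library are available. Lean on these libraries where they do the work, as an engineer would, in place of code of your own. Each camera call takes 0.05 s, during which the arm holds its last target.

## Working session

There is one attempt and no reset: what is moved stays moved. The work goes in short steps, each a Python script; the robot and the scene stay as the last script left them, time stands still between calls to the robot, and variables do not carry over. Pictures are saved under pics/ and viewed, and the job is handed in when it is done.

```bash
ls; mkdir -p pics; python3 - <<'E'
from rig import robot
import cv2
for n in ("side","top","wrist"):
    im=robot.grab_frame(n); cv2.imwrite(f"pics/{n}0.png",im[...,::-1]); 
    c=robot.camera_info(n); print(n,c)
print(robot.get_state()['time'])
E
```

```text
pics
side {'fx': 447.59547274220995, 'fy': 447.59547274220995, 'cx': 316.6340058789058, 'cy': 200.74680100282518, 'rvec': array([ 0.42024123, -2.52642996,  1.47898335]), 'tvec': array([0.49985187, 0.15261331, 1.28254047])}
top {'fx': 376.6858909768476, 'fy': 376.6858909768476, 'cx': 319.8742098155263, 'cy': 193.227278114341, 'rvec': array([ 2.15692889, -2.18587235,  0.11497393]), 'tvec': array([0.04467315, 0.52170909, 1.2305093 ])}
wrist {'fx': 295.586400943224, 'fy': 295.586400943224, 'cx': 317.6223401264512, 'cy': 197.53550711157013, 'rvec': array([-2.41040427,  1.69401673,  0.19881946]), 'tvec': array([-0.62468467, -0.0237652 ,  0.39071539])}
0.15
```

View pics/side0.png

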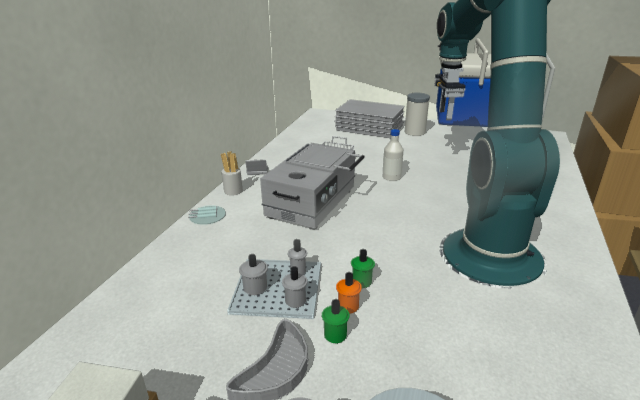

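View pics/top0.png

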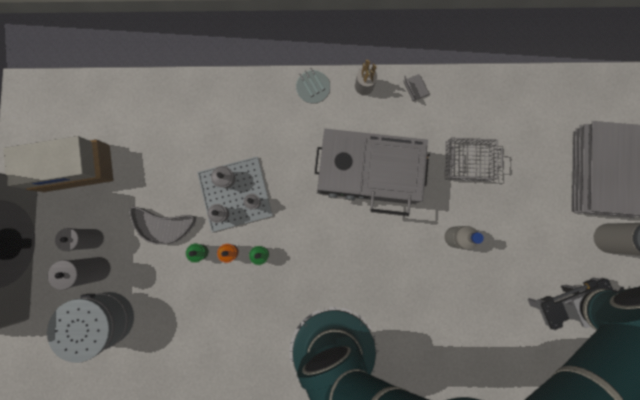

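View pics/wrist0.png

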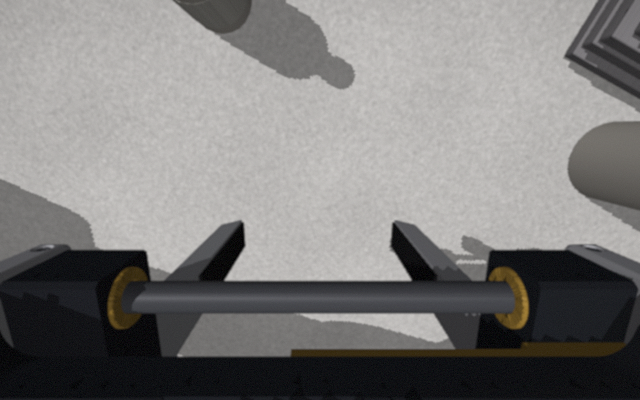

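The side view shows the tray near (277,288), with steel canisters at (254,275), (297,256) and (295,289). The cleaner is at (315,180), and the green and orange look-alikes are at (362,268), (349,292) and (336,322). In the top view the tray is at (235,195), the opening at (343,161) and the handle at (390,211). I'll enlarge these areas.

```bash
cat > h.py <<'E'
import numpy as np, cv2
from rig import robot
def cam(n):
    c=robot.camera_info(n); R=cv2.Rodrigues(np.array(c['rvec']))[0]; t=np.array(c['tvec'])
    return np.array([[c['fx'],0,c['cx']],[0,c['fy'],c['cy']],[0,0,1]]),R,t
def onplane(C,uv,z):
    K,R,t=C; d=R.T@np.linalg.solve(K,[uv[0],uv[1],1.]); o=-R.T@t
    return o+d*(z-o[2])/d[2]
def proj(C,p):
    K,R,t=C; q=K@(R@np.array(p,float)+t); return q[:2]/q[2]
def tri(Cs,uvs):
    A=[];b=[]
    M=np.zeros((3,3));v=np.zeros(3)
    for C,uv in zip(Cs,uvs):
        K,R,t=C; d=R.T@np.linalg.solve(K,[uv[0],uv[1],1.]); d/=np.linalg.norm(d); o=-R.T@t
        P=np.eye(3)-np.outer(d,d); M+=P; v+=P@o
    return np.linalg.solve(M,v)
E
python3 - <<'E'
import cv2
s=cv2.imread('pics/side0.png');t=cv2.imread('pics/top0.png')
def crop(im,x,y,w,h,k,n): cv2.imwrite(n,cv2.resize(im[y:y+h,x:x+w],None,fx=k,fy=k,interpolation=cv2.INTER_CUBIC))
crop(s,225,230,130,90,6,'pics/s_tray.png')
crop(s,250,130,130,100,6,'pics/s_cl.png')
crop(t,185,150,100,90,6,'pics/t_tray.png')
crop(t,305,120,140,100,5,'pics/t_cl.png')
E
```

```text
(no output)
```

View pics/s_tray.png

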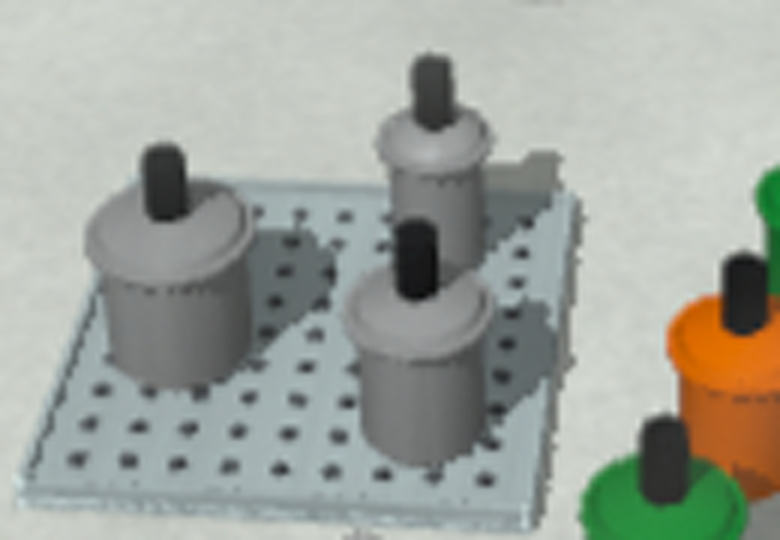

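View pics/t_tray.png

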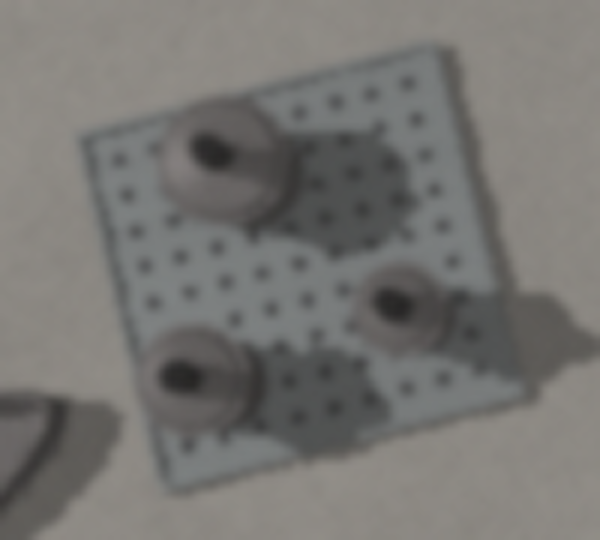

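View pics/t_cl.png

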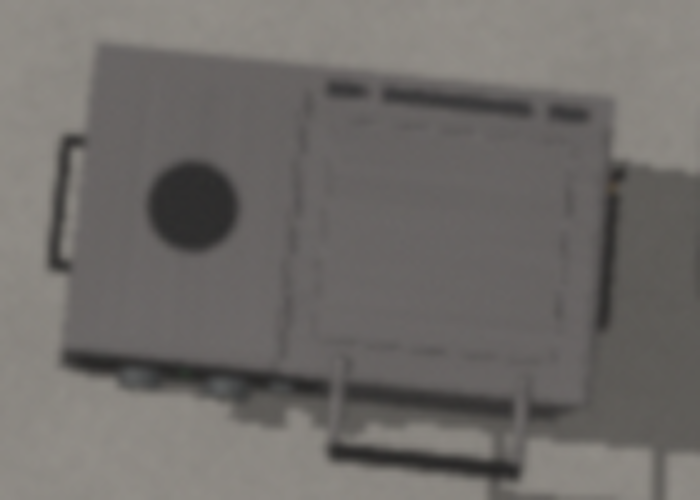

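View pics/s_cl.png

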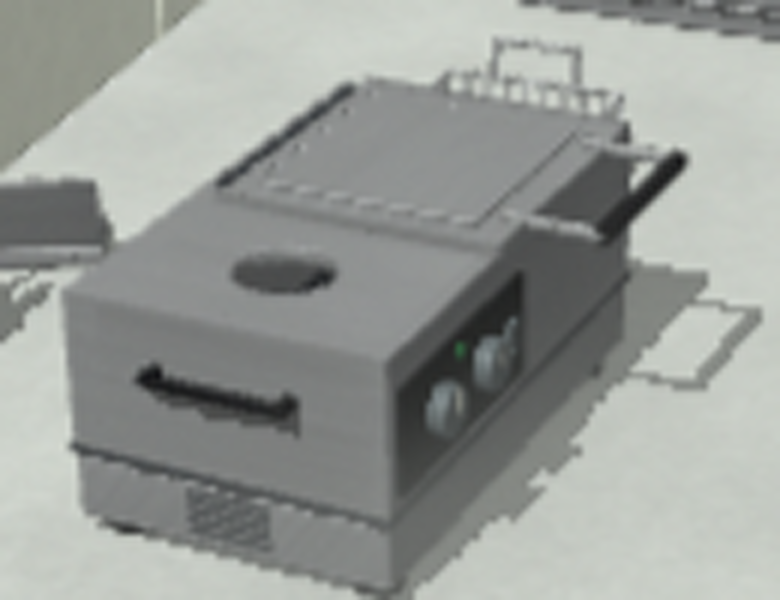

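```bash
python3 - <<'E'
from h import *
S=cam('side');T=cam('top')
print('cams',-S[1].T@S[2],-T[1].T@T[2])
s=lambda x,y:(225+(x+.5)/6-.5,230+(y+.5)/6-.5); t=lambda x,y:(185+(x+.5)/6-.5,150+(y+.5)/6-.5)
for n,a,b,rl,rr in (('wide',(163,150),(205,148),(85,235),(255,225)),('mid',(416,226),(175,377),(344,310),(493,310)),('slim',(432,61),(388,300),(376,140),(492,140))):
    L=onplane(S,s(*rl),.072);Rr=onplane(S,s(*rr),.072)
    print(n,'knobtop tri',tri([S,T],[s(*a),t(*b)]).round(4),onplane(S,s(*a),.112).round(4),onplane(T,t(*b),.112).round(4),'rimD',np.linalg.norm(L-Rr).round(4))
c=lambda x,y:(305+(x+.5)/5-.5,120+(y+.5)/5-.5); d=lambda x,y:(250+(x+.5)/6-.5,130+(y+.5)/6-.5)
print('open',onplane(T,c(193,206),.15),onplane(S,d(284,273),.15))
print('bar',[onplane(T,c(*p),.156).round(4) for p in ((333,452),(520,472))],[onplane(S,d(*p),.156).round(4) for p in ((603,232),(682,158))])
print('deck corners',[onplane(T,c(*p),.15).round(4) for p in ((98,45),(62,352),(612,98),(583,402))])
print([onplane(S,d(*p),.15).round(4) for p in ((65,290),(387,360))])
print('bottle,basket etc',onplane(T,(478,238),.19),onplane(T,(458,235),0))
E
```

```text
cams [0.11288144 1.14841587 0.76580124] [0.39508539 0.04410912 1.27682854]
wide knobtop tri [0.5761 0.3526 0.1111] [0.574  0.3536 0.112 ] [0.5772 0.3529 0.112 ] rimD 0.0709
mid knobtop tri [0.4573 0.3667 0.1107] [0.4556 0.3681 0.112 ] [0.4583 0.3668 0.112 ] rimD 0.0599
slim knobtop tri [0.4949 0.257  0.1108] [0.4924 0.2584 0.112 ] [0.4966 0.2574 0.112 ] rimD 0.051
open [ 0.60764654 -0.03375863  0.15      ] [ 0.60303415 -0.02711496  0.15      ]
bar [array([ 0.4569, -0.1138,  0.156 ]), array([ 0.4435, -0.2249,  0.156 ])] [array([ 0.4539, -0.114 ,  0.156 ]), array([ 0.4381, -0.2225,  0.156 ])]
deck corners [array([0.7083, 0.0224, 0.15  ]), array([0.5196, 0.0469, 0.15  ]), array([ 0.6713, -0.2911,  0.15  ]), array([ 0.4852, -0.2658,  0.15  ])]
[array([0.7044, 0.0262, 0.15  ]), array([0.5183, 0.0489, 0.15  ])]
bottle,basket etc [ 0.37050826 -0.41348262  0.19      ] [ 0.37717471 -0.42646838  0.        ]
```

Rim diameters measured in the side view are 71, 60 and 51 mm. The wide canister is at (254,275), the mid one at (295,289) and the slim one at (297,256). The mid canister (52 mm body, 62 mm rim) is the one for the 56 mm opening: steel, top view (214,212), near (0.457, 0.367). Next I'll plan the hover poses.

```bash
cat >> h.py <<'E'
def Rdown(a):  # tool down; y axis (jaws) at world angle a
    y=np.array([np.cos(a),np.sin(a),0]);z=np.array([0,0,-1.]);return np.c_[np.cross(y,z),y,z]
E
python3 - <<'E'
from h import *
W=cam('wrist');st=robot.get_state();R=np.array(st['tool_rot']);p=np.array(st['ee_pos'])
o=-W[1].T@W[2]; print('cam in tool',(R.T@(o-p)).round(4),'axes',(R.T@W[1].T).round(3)); print(R.round(3))
for a in np.arange(-180,180,30):
    r=np.radians(a)
    q=[robot.ik(np.array(P),Rdown(r)) for P in ((.457,.367,.25),(.457,.367,.104),(.606,-.031,.32))]
    print(a,[None if x is None else np.round(x,2) for x in q])
E
```

```text
cam in tool [ 0.0671  0.0003 -0.1609] axes [[ 0.001 -0.973 -0.23 ]
 [ 1.     0.001 -0.   ]
 [ 0.    -0.23   0.973]]
[[ 0.941  0.338 -0.   ]
 [ 0.338 -0.941  0.001]
 [-0.    -0.001 -1.   ]]
-180 [array([ 0.05,  0.54, -1.08,  1.66,  0.5 ,  1.25,  2.01]), array([ 0.04,  0.77, -1.09,  1.79,  0.77,  1.08,  1.81]), array([-0.75,  0.5 ,  1.08,  1.57, -0.45,  1.35, -2.76])]
-150 [array([ 0.05,  0.54, -1.08,  1.66,  0.5 ,  1.25,  2.53]), array([ 0.04,  0.77, -1.09,  1.79,  0.77,  1.08,  2.33]), array([ 0.24,  0.33, -0.31,  1.53,  0.1 ,  1.3 , -2.7 ])]
-120 [array([-1.28,  0.39,  0.72,  1.7 , -0.28,  1.15, -2.58]), array([-1.26,  0.59,  0.72,  1.83, -0.49,  0.9 , -2.41]), array([ 0.31,  0.34, -0.4 ,  1.53,  0.13,  1.3 , -2.2 ])]
-90 [array([ 0.09,  0.58, -1.16,  1.66,  0.55,  1.28, -2.74]), array([-0.86,  0.49,  0.17,  1.82, -0.11,  0.84, -2.21]), array([ 0.35,  0.35, -0.46,  1.53,  0.16,  1.3 , -1.7 ])]
-60 [array([ 0.14,  0.64, -1.25,  1.66,  0.62,  1.31, -2.28]), array([-0.06,  0.68, -0.92,  1.79,  0.63,  1.  , -2.28]), array([ 0.41,  0.36, -0.54,  1.53,  0.19,  1.31, -1.2 ])]
-30 [array([-
[... 534 characters left out ...]
.12,  0.62, -1.23,  1.66,  0.6 ,  1.3 , -0.17]), array([-0.13,  0.63, -0.8 ,  1.79,  0.54,  0.96, -0.11]), array([ 0.54,  0.4 , -0.73,  1.52,  0.27,  1.33,  0.83])]
90 [array([ 0.13,  0.63, -1.24,  1.66,  0.61,  1.31,  0.35]), array([-0.11,  0.64, -0.83,  1.79,  0.56,  0.97,  0.39]), array([ 0.58,  0.41, -0.79,  1.52,  0.29,  1.33,  1.34])]
120 [array([ 0.05,  0.54, -1.08,  1.66,  0.5 ,  1.25,  0.96]), array([ 0.04,  0.77, -1.09,  1.79,  0.77,  1.08,  0.76]), array([ 0.75,  0.51, -1.08,  1.51,  0.46,  1.39,  1.74])]
150 [array([ 0.05,  0.54, -1.08,  1.66,  0.5 ,  1.25,  1.49]), array([ 0.04,  0.77, -1.09,  1.79,  0.77,  1.08,  1.29]), array([ 0.75,  0.51, -1.08,  1.51,  0.46,  1.39,  2.26])]
```

```bash
python3 - <<'E'
from h import *
st=robot.get_state();p=np.array(st['ee_pos'])
robot.move_ptp([p[0],p[1],.36],np.array(st['tool_rot'])); robot.move_ptp([.55,-.03,.36],Rdown(np.radians(30)))
C=cam('wrist');im=robot.grab_frame('wrist');cv2.imwrite('pics/w1.png',im[...,::-1]);np.savez('w1.npz',K=C[0],R=C[1],t=C[2])
robot.move_ptp([.457,.367,.26],Rdown(np.radians(60)))
C=cam('wrist');im=robot.grab_frame('wrist');cv2.imwrite('pics/w2.png',im[...,::-1]);np.savez('w2.npz',K=C[0],R=C[1],t=C[2])
st=robot.get_state();print(st['time'],st['qpos'],st['ee_pos'],st['force'])
E
```

```text
4.725 [ 0.05036677  0.51943815 -1.06992275  1.64755673  0.4754896   1.26176411
 -0.06845163] [0.45810559 0.36586306 0.26017136] [-0.17968172  0.95075211  0.15133144]
```

View pics/w1.png

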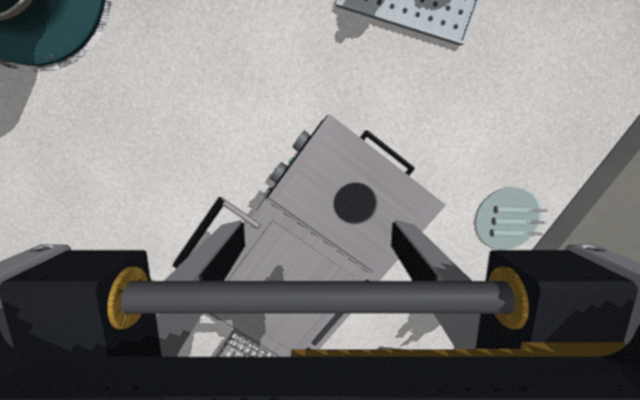

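View pics/w2.png

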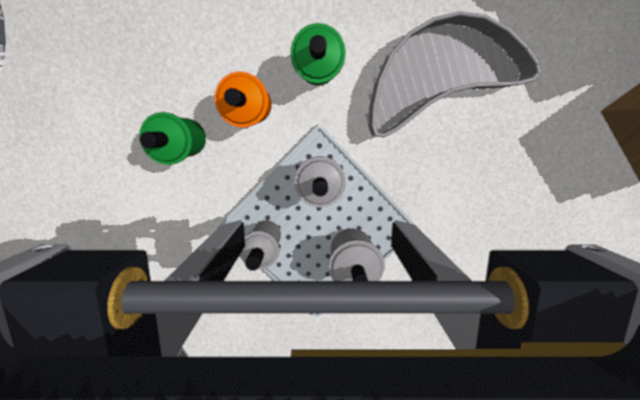

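In w1 the opening is at (354,203) and the handle bar runs from (221,199) to (177,266). In w2 the mid canister's rim is at (320,180) with its knob top at (319,187). The slim canister is at (261,247), the wide one at (357,262), and the green and orange ones at upper left. Next I'll compute their positions.

```bash
python3 - <<'E'
from h import *
def ld(n): d=np.load(n+'.npz');return d['K'],d['R'],d['t']
C1,C2=ld('w1'),ld('w2'); i1=cv2.imread('pics/w1.png');i2=cv2.imread('pics/w2.png')
def blob(im,x0,y0,x1,y1,th):
    g=im[y0:y1,x0:x1].max(2); n,l,s,c=cv2.connectedComponentsWithStats((g<th).astype('u1'))
    k=1+s[1:,4].argmax(); m=(l==k)
    ct=max(cv2.findContours(m.astype('u1'),0,1)[0],key=len); return c[k]+[x0,y0],s[k],cv2.fitEllipse(ct)
c,s,e=blob(i1,320,170,390,235,75);print(c,s,e)
print('open',onplane(C1,c,.15), 'diam',np.linalg.norm(onplane(C1,c-[e[1][0]/2,0],.15)-onplane(C1,c+[e[1][0]/2,0],.15)))
for p in ((221,200),(178,265)): print('bar',onplane(C1,p,.156))
b=i1[185:280,160:240].max(2)<55
ys,xs=np.nonzero(b);print('bar blob',xs.mean()+160,ys.mean()+185)
c,s,e=blob(i2,300,165,340,205,70);print(c,s)
print('tcp proj',proj(C2,[.4581,.3659,.112]),proj(C2,[.4573,.3667,.112]))
cv2.imwrite('pics/w2c.png',cv2.resize(i2[145:225,270:370],None,fx=7,fy=7,interpolation=cv2.INTER_CUBIC))
cv2.imwrite('pics/w1c.png',cv2.resize(i1[110:280,165:365],None,fx=4,fy=3.5,interpolation=cv2.INTER_CUBIC))
E
```

```text
[354.5194508  202.64378337] [  14   13   42   40 1311] ((34.51885223388672, 32.64096450805664), (38.916053771972656, 41.03419876098633), 76.41024017333984)
open [ 0.60640145 -0.03153201  0.15      ] diam 0.05038123074030042
bar [ 0.45609417 -0.11222058  0.156     ]
bar [ 0.44503326 -0.22205466  0.156     ]
bar blob 214.3484251968504 249.4238845144357
[319.40598291 186.42307692] [ 12  13  16  18 234]
tcp proj [317.07943937 190.64950257] [317.35137841 189.6477751 ]
```

View pics/w2c.png

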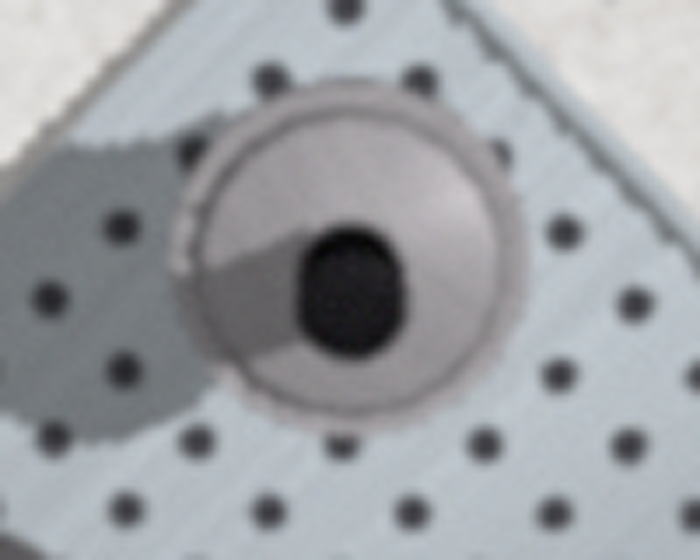

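View pics/w1c.png

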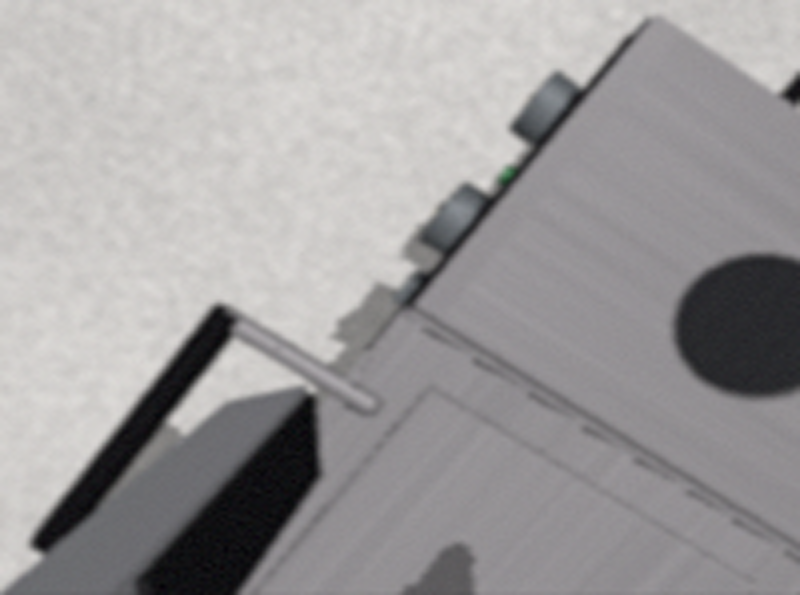

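```bash
python3 - <<'E'
from h import *
def ld(n): d=np.load(n+'.npz');return d['K'],d['R'],d['t']
C1,C2=ld('w1'),ld('w2')
f=lambda x,y:(270+(x+.5)/7-.5,145+(y+.5)/7-.5)
print('rim',onplane(C2,f(350,256),.073),'d',np.linalg.norm(onplane(C2,f(175,256),.073)-onplane(C2,f(526,256),.073)))
print('knob',onplane(C2,f(352,305),.112))
E
```

```text
rim [0.4567312 0.3700901 0.073    ] d 0.05989229239835502
knob [0.45722271 0.36983427 0.112     ]
```

```bash
python3 - <<'E'
from h import *
P=[.457,.369]
robot.gripper_to(.05)
R=Rdown(np.radians(60))
robot.move_linear(P+[.14],velocity=.2,frame=R)
h=robot.move_linear(P+[.105],velocity=.06,threshold=8)
robot.gripper_to(0.0)
st=robot.get_state();print(h,st['opening'],st['ee_pos'],st['force'],st['time'])
robot.move_linear(P+[.13],velocity=.06)
st=robot.get_state();print(st['opening'],st['ee_pos'],st['force'],st['time'])
robot.move_linear(P+[.36],velocity=.2)
im=robot.grab_frame('wrist');cv2.imwrite('pics/w3.png',im[...,::-1])
im=robot.grab_frame('side');cv2.imwrite('pics/s3.png',im[150:350,200:450,::-1].repeat(3,0).repeat(3,1))
st=robot.get_state();print(st['opening'],st['ee_pos'],st['force'],st['time'])
E
```

```text
False 0.017147074671801436 [0.45705429 0.36903775 0.10506932] [ 0.54753308 -0.2153232   0.60154151] 7.6417
0.017430340056993 [0.45711298 0.36885863 0.13009124] [-0.30754502 -0.02258931 -1.73720279] 8.2083
0.01748916589767263 [0.45682933 0.36877755 0.35910617] [ 0.08092985 -0.1512839  -2.39936999] 9.6083
```

View pics/w3.png

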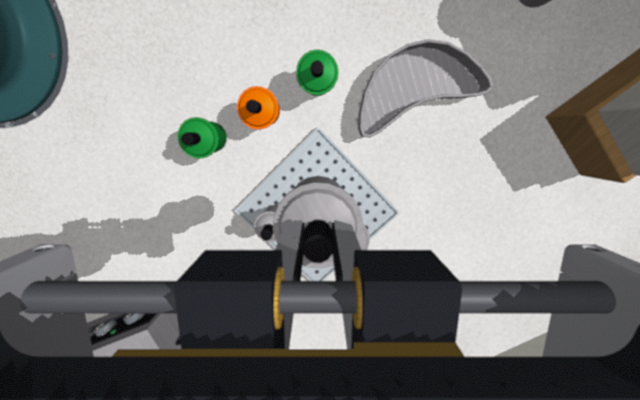

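View pics/s3.png

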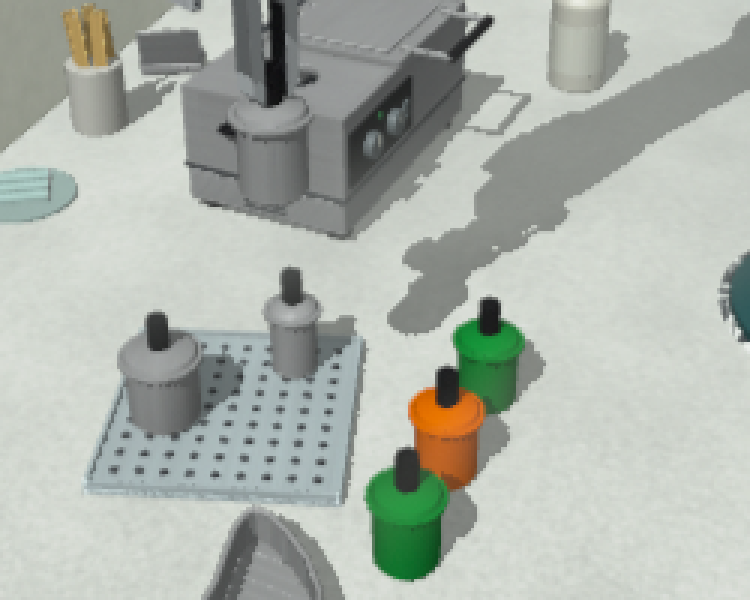

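The mid canister is held at w3 (318,215), and the other two are still standing on the tray. Now I'll measure its offset in the grip.

```bash
python3 - <<'E'
import cv2
i=cv2.imread('pics/w3.png');cv2.imwrite('pics/w3c.png',cv2.resize(i[165:275,255:385],None,fx=6,fy=5.4,interpolation=cv2.INTER_CUBIC))
from h import *
C=cam('wrist');st=robot.get_state();p=np.array(st['ee_pos']);R=np.array(st['tool_rot'])
print(np.linalg.norm(C[1]@(p)+C[2]))
for dx in (-.002,0,.002):
  c=p+R@[dx,0,.031]
  pts=np.array([proj(C,c+.031*(R[:,0]*np.cos(a)+R[:,1]*np.sin(a))) for a in np.linspace(0,6.28,60)])
  print(dx,'rim L,R,top',pts.min(0),pts[:,0].max(), 'row of max width',pts[pts[:,0].argmax(),1],'knobtop',proj(C,p+R@[dx,0,-.007]))
E
```

```text
0.17386228467690026
-0.002 rim L,R,top [271.63041049 184.72838693] 362.14966955509504 row of max width 225.7807506749655 knobtop [316.79742802 251.98846347]
0 rim L,R,top [271.52685667 181.74481535] 362.25358428884164 row of max width 222.9891638073251 knobtop [316.79740137 248.65370474]
0.002 rim L,R,top [271.42282702 178.74707094] 362.3579764124529 row of max width 220.1847522397746 knobtop [316.79737456 245.30023315]
```

View pics/w3c.png

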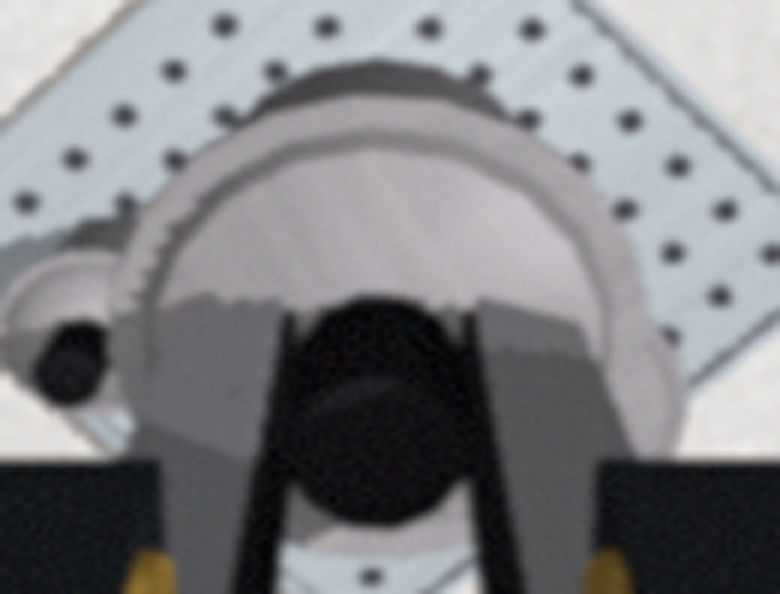

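The grip is centred: the rim edge is at row 182.4 against 181.7 predicted, and the knob at (318.0,248.4) against (316.8,248.6), so the offset is under 0.6 mm. Next I'll look at the opening with the canister held beside it.

```bash
python3 - <<'E'
from h import *
robot.move_ptp([.672,-.075,.33],Rdown(np.radians(60)))
robot.pause(.3)
C=cam('wrist');im=robot.grab_frame('wrist');cv2.imwrite('pics/w4.png',im[...,::-1]);np.savez('w4.npz',K=C[0],R=C[1],t=C[2])
st=robot.get_state();print(st['time'],st['qpos'],st['ee_pos'],st['opening'],st['force'],proj(C,[.606,-.0315,.15]))
u,v=proj(C,[.606,-.0315,.15]);u=int(u);v=int(v)
cv2.imwrite('pics/w4c.png',cv2.resize(im[v-50:v+50,u-65:u+65,::-1],None,fx=6,fy=6,interpolation=cv2.INTER_CUBIC));print(u,v)
E
```

```text
11.7583 [ 0.68989282  0.63990737 -1.04584166  1.30984678  0.54513469  1.48843142
  0.74226098] [ 0.67201269 -0.07467136  0.33010027] 0.017049466741938128 [-0.20698822 -1.00834983 -1.67710211] [320.96690674 115.56131715]
320 115
```

View pics/w4.png

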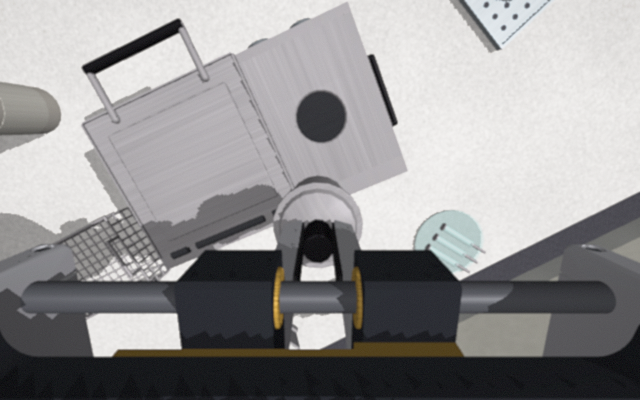

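View pics/w4c.png

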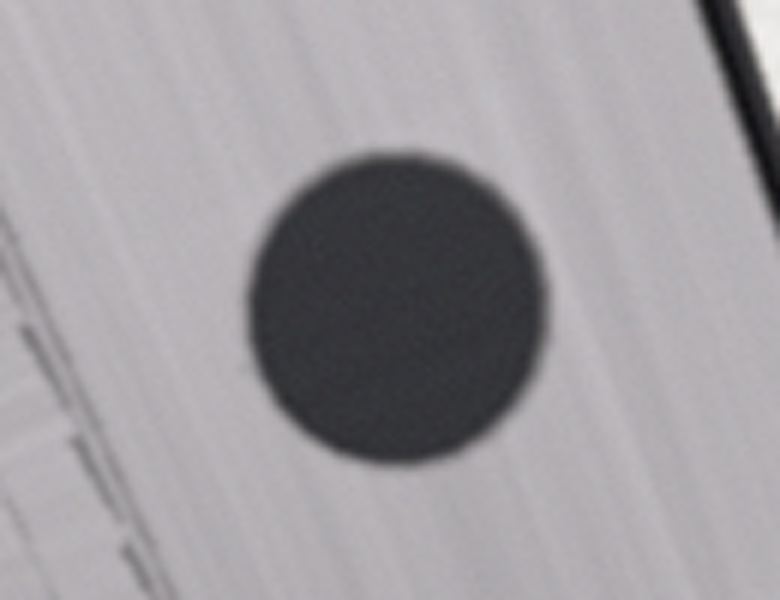

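```bash
python3 - <<'E'
from h import *
d=np.load('w4.npz');C=(d['K'],d['R'],d['t']);i=cv2.imread('pics/w4.png')
g=cv2.resize(cv2.cvtColor(i[80:150,280:362],6),None,fx=4,fy=4,interpolation=cv2.INTER_CUBIC)
ct=max(cv2.findContours((g<115).astype('u1'),0,1)[0],key=cv2.contourArea)
pts=(ct[:,0]+.5)/4-.5+[280,80]
P=np.array([onplane(C,q,.15) for q in pts])[:,:2]
(c,r)=cv2.minEnclosingCircle(P.astype('f4'));A=np.c_[2*P,np.ones(len(P))];x=np.linalg.lstsq(A,(P**2).sum(1),rcond=None)[0]
print('circle',x[:2],np.sqrt(x[2]+x[:2]@x[:2]),c,r)
b=np.zeros(i.shape[:2],'u1');b[10:85,75:195]=(i[10:85,75:195].max(2)<60)
n,l,s,cc=cv2.connectedComponentsWithStats(b);k=1+s[1:,4].argmax();print('bar',s[k],cc[k])
ys,xs=np.nonzero(l==k);Q=np.c_[xs,ys].astype('f4');bx=cv2.boxPoints(cv2.minAreaRect(Q));
print(onplane(C,cc[k],.156));print([onplane(C,q,.156).round(4) for q in bx])
T=cv2.minAreaRect(np.array([onplane(C,q,.156)[:2]*1000 for q in Q]).astype('f4'));print(T)
E
```

```text
circle [ 0.60689657 -0.0322984 ] 0.027696005758359257 (0.6069214940071106, -0.032310519367456436) 0.028110500425100327
bar [  83   20   99   53 1192] [132.84647651  47.43372483]
[ 0.44939196 -0.16718206  0.156     ]
[array([ 0.4371, -0.2248,  0.156 ]), array([ 0.4513, -0.1103,  0.156 ]), array([ 0.4616, -0.1114,  0.156 ]), array([ 0.4477, -0.2268,  0.156 ])]
((449.4159851074219, -168.2946014404297), (115.6091537475586, 10.565138816833496), 83.0022201538086)
```

```bash
python3 - <<'E'
from h import *
P=[.6067,-.0325];R=Rdown(np.radians(60))
robot.move_linear(P+[.30],velocity=.15,frame=R)
robot.move_linear(P+[.255],velocity=.1); robot.pause(.2)
f0=np.array(robot.get_state()['force']);print(f0, robot.get_state()['ee_pos'])
for z in (.238,.22,.20,.188):
    h=robot.move_linear(P+[z],velocity=.05,threshold=6)
    st=robot.get_state();print(z,h,st['ee_pos'],np.array(st['force'])-f0,st['moment'],st['opening'],st['time'])
    if h: break
im=robot.grab_frame('side');cv2.imwrite('pics/s5.png',cv2.resize(im[100:230,240:400,::-1],None,fx=5,fy=4.6))
E
```

```text
[ 0.35128708  0.01235204 -3.29524544] [ 0.60694759 -0.03246208  0.25557767]
0.238 False [ 0.60663223 -0.03248861  0.23779732] [-0.20895456  0.67536793  0.69390556] [ 0.03655861 -0.13523336 -0.00261262] 0.017282076782942808 13.7583
0.22 False [ 0.60664794 -0.03243029  0.21985017] [-0.65151003 -0.13998061  1.4121907 ] [ 0.02802314 -0.12966044 -0.02490278] 0.017053040387092898 14.2667
0.2 False [ 0.60670868 -0.03239571  0.19993766] [-0.83642653 -0.21117405  1.12318339] [ 0.03143755 -0.13617882 -0.01472296] 0.01749138033345968 14.8167
0.188 False [ 0.60656171 -0.03249509  0.18769705] [-0.02439414 -0.08622814  0.87890282] [ 0.03829365 -0.10489134  0.0280233 ] 0.017652126657712958 15.2083
```

View pics/s5.png

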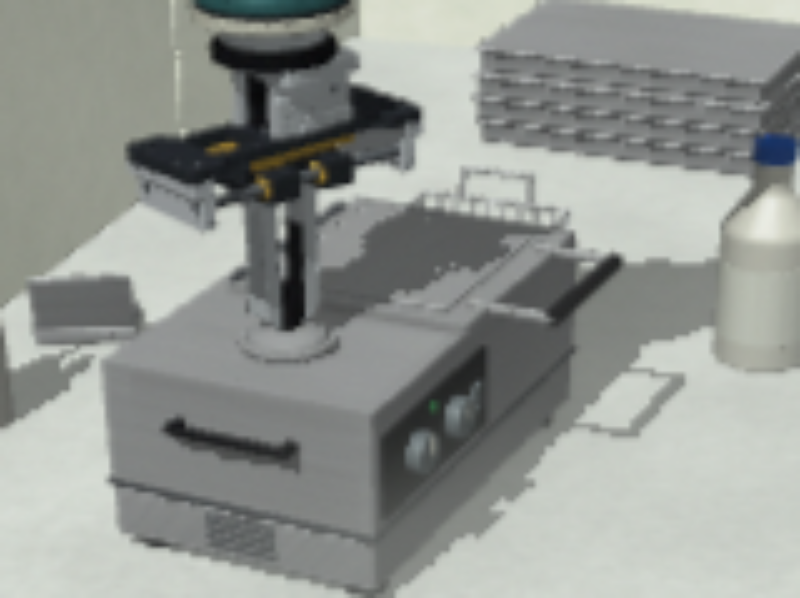

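The canister slid into the opening freely, and its rim is just above the deck. I'll seat it gently, release and retreat.

```bash
python3 - <<'E'
from h import *
P=[.6067,-.0325]
f0=np.array(robot.get_state()['force'])
h=robot.move_linear(P+[.183],velocity=.02,threshold=4)
st=robot.get_state();print(h,st['ee_pos'],np.array(st['force'])-f0,st['time'])
robot.gripper_to(.045)
print(robot.get_state()['opening'])
robot.move_linear(P+[.25],velocity=.12)
robot.move_linear([.66,-.065,.34],velocity=.2); 
C=cam('wrist');im=robot.grab_frame('wrist');cv2.imwrite('pics/w6.png',im[...,::-1])
s=robot.grab_frame('side');cv2.imwrite('pics/s6.png',cv2.resize(s[130:230,240:360,::-1],None,fx=6,fy=6))
print('exp knobtop',proj(C,[.6067,-.0323,.192]),'rim',proj(C,[.6067,-.0323,.154]),robot.get_state()['time'])
E
```

```text
True [ 0.60700452 -0.03237586  0.18462921] [0.02877038 0.1968177  5.53052016] 15.5167
0.044830634879310605
exp knobtop [318.73611242 131.82518339] rim [318.60733895 131.40661786] 17.6417
```

View pics/w6.png

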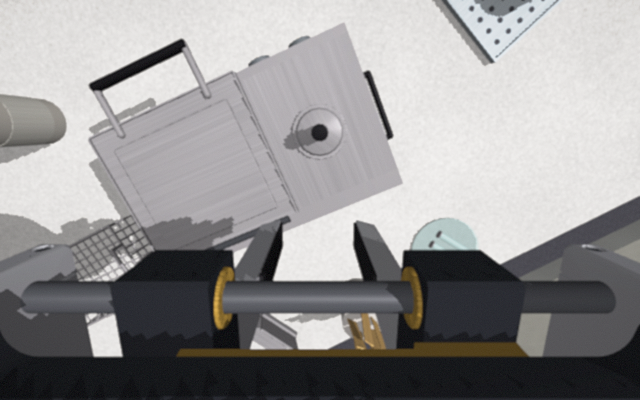

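View pics/s6.png

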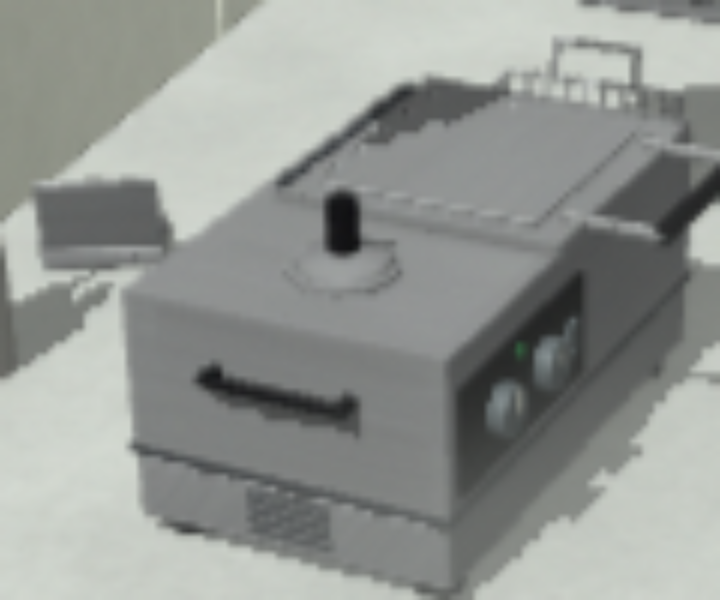

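The canister is seated: contact came at TCP z = 0.1846 against 0.185 expected, the rim is flat, and the knob in w6 is at (319,132) as predicted. Next I'll plan the lid grasp.

```bash
cat >> h.py <<'E'
yaw=np.radians(-7.0); cx=np.array([np.cos(yaw),np.sin(yaw),0]); cy=np.array([-np.sin(yaw),np.cos(yaw),0]); ez=np.array([0,0,1.])
bar0=np.array([.4495,-.168,.156]); hinge=bar0+.22*cx; hinge[2]=.153
th0=np.arctan2(.003,.22)
def bar(th): 
    a=th0+th; return hinge+np.hypot(.22,.003)*(-np.cos(a)*cx+np.sin(a)*ez)
def Rl(phi,s=1):
    d=np.cos(phi)*cx-np.sin(phi)*ez; n=s*(np.sin(phi)*cx+np.cos(phi)*ez)
    return np.c_[np.cross(n,d),n,d]
E
python3 - <<'E'
from h import *
for s in (1,-1):
  for ph in (30,40,50,60,70,80,90):
    o=[]
    for th in (0,20,40,60):
        q=robot.ik(bar(np.radians(th)),Rl(np.radians(ph),s)); o.append('--' if q is None else ' '.join(f'{v:.2f}' for v in q))
    print(s,ph,' | '.join(o))
print(bar(np.radians(60)))
E
```

```text
1 30 -- | -- | -0.29 -0.20 0.67 2.50 3.76 0.26 2.77 | 0.01 -0.12 0.35 2.33 4.18 0.21 2.27
1 40 -- | -0.27 -0.15 0.68 2.53 4.07 0.19 2.48 | -- | 1.06 -0.09 -0.65 2.19 -1.00 0.30 1.12
1 50 0.78 0.07 -0.37 2.49 4.21 0.19 2.32 | 1.19 -0.10 -0.74 2.39 -1.07 0.30 1.27 | 1.14 -0.13 -0.70 2.24 -0.72 0.42 0.87 | 1.62 -0.09 -1.20 2.05 -0.55 0.50 0.67
1 60 1.49 0.17 -1.15 2.37 0.13 0.20 0.13 | 1.63 -0.08 -1.19 2.26 -0.53 0.46 0.72 | 1.62 -0.11 -1.18 2.10 -0.44 0.61 0.59 | 1.51 0.06 -1.23 1.92 -0.05 0.68 0.21
1 70 1.32 0.20 -1.04 2.25 0.25 0.45 -0.01 | 1.51 0.06 -1.19 2.14 -0.02 0.64 0.22 | 1.47 0.06 -1.18 1.98 -0.00 0.79 0.19 | 1.27 0.18 -1.09 1.79 0.16 0.92 0.02
1 80 1.19 0.28 -0.98 2.13 0.33 0.70 -0.11 | 1.28 0.19 -1.06 2.02 0.18 0.86 0.02 | 1.23 0.19 -1.04 1.85 0.17 1.02 0.01 | 1.08 0.28 -0.98 1.66 0.25 1.16 -0.06
1 90 1.06 0.37 -0.91 2.01 0.37 0.93 -0.16 | 1.11 0.29 -0.95 1.90 0.27 1.08 -0.08 | 1.05 0.30 -0.94 1.73 0.26 1.24 -0.07 | 0.93 0.38 -0.89 1.52 0.30 1.38 -0.11
-1 30 -- | -- | -0.68 -0.35 0.98 2.50 3.06 0.19 0.40 | 0.01 -0.12 0.35 2.33 4.18 0.21 -0.88
-1 40 -- | -0.27 -0.15 0.68 2.53 4.07 0.19 -0.66 | -- | 1.38 -0.12 -0.94 2.18 -1.10 0.34 -1.93
-1 50 0.78 0.07 -0.37 2.49 4.21 0.19 -0.82 | 1.41 -0.11 -0.94 2.38 -1.13 0.33 -1.82 | 1.71 -0.25 -1.16 2.23 -1.01 0.55 -2.01 | 1.57 -0.08 -1.16 2.05 -0.53 0.49 -2.49
-1 60 -0.69 0.08 1.12 2.42 -0.89 0.28 -2.04 | 1.59 -0.08 -1.16 2.26 -0.51 0.46 -2.43 | 1.59 -0.11 -1.16 2.10 -0.43 0.61 -2.56 | --
-1 70 -0.68 0.17 1.11 2.30 -0.55 0.49 -2.41 | -- | -- | -0.70 0.11 1.09 1.84 -0.23 0.92 -2.79
-1 80 -0.64 0.29 1.10 2.18 -0.49 0.71 -2.49 | -0.70 0.13 1.09 2.07 -0.21 0.85 -2.76 | -0.69 0.14 1.09 1.90 -0.20 1.01 -2.79 | -0.61 0.28 1.09 1.71 -0.33 1.15 -2.71
-1 90 -0.59 0.43 1.09 2.06 -0.48 0.93 -2.50 | -0.63 0.30 1.09 1.95 -0.31 1.07 -2.67 | -0.60 0.32 1.09 1.78 -0.30 1.23 -2.70 | -0.52 0.43 1.09 1.57 -0.39 1.38 -2.66
[ 0.56125879 -0.18172225  0.34502559]
```

```bash
python3 - <<'E'
from h import *
ph=np.radians(70);R=Rl(ph);d=R[:,2]
robot.gripper_to(.032)
robot.move_ptp(bar0-d*.12+[0,0,.02],R)
st=robot.get_state();print(st['time'],st['qpos'],st['ee_pos'])
robot.move_linear(bar0-d*.05,velocity=.12)
robot.pause(.1)
C=cam('wrist');im=robot.grab_frame('wrist');cv2.imwrite('pics/w7.png',im[...,::-1])
print(proj(C,bar0),proj(C,bar0+.058*cy),proj(C,bar0-.058*cy),robot.get_state()['time'])
s=robot.grab_frame('side');cv2.imwrite('pics/s7.png',cv2.resize(s[80:230,240:440,::-1],None,fx=4,fy=4))
E
```

```text
19.4417 [ 1.59404192 -0.29944293 -1.00291489  2.15991035 -0.52871424  0.88509261
  0.73843944] [ 0.40956885 -0.16266783  0.28933697]
[315.72065907 219.26297829] [315.6696998  140.16597328] [315.76580237 289.33266947] 20.5
```

View pics/w7.png

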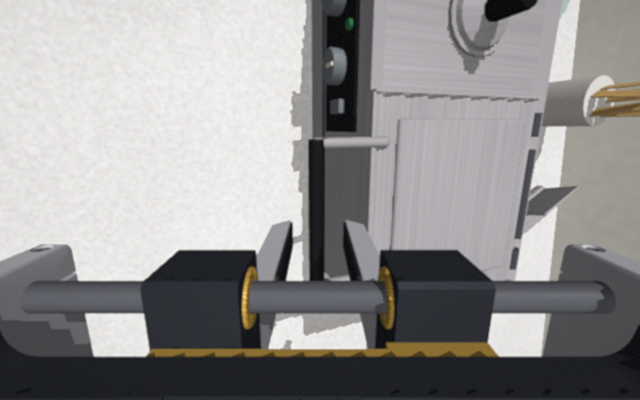

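View pics/s7.png

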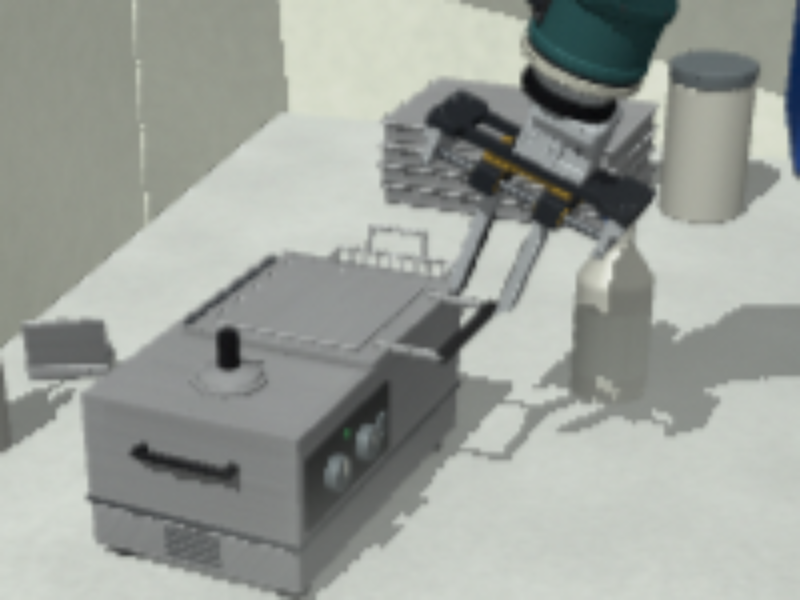

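The fingers straddle the bar at column 316 in w7, as predicted. I'll descend and grip.

```bash
python3 - <<'E'
from h import *
h=robot.move_linear(bar0,velocity=.07,threshold=8)
st=robot.get_state();print(h,st['ee_pos'],st['force'])
robot.gripper_to(0.0)
st=robot.get_state();print(st['opening'],st['ee_pos'],st['force'],st['qpos'],st['time'])
for th in (4,8):
    robot.move_linear(bar(np.radians(th)),velocity=.05,frame=Rl(np.radians(70+18*th/60)))
    st=robot.get_state();print(th,st['opening'],st['ee_pos']-bar(np.radians(th)),st['force'],st['moment'],st['time'])
C=cam('wrist');im=robot.grab_frame('wrist');cv2.imwrite('pics/w8.png',im[...,::-1])
s=robot.grab_frame('side');cv2.imwrite('pics/s8.png',cv2.resize(s[80:230,240:440,::-1],None,fx=4,fy=4))
E
```

```text
False [ 0.44958819 -0.16805071  0.15640499] [0.40348274 0.81098428 0.56735056]
0.010720999482915907 [ 0.44888597 -0.16819822  0.15586469] [-8.74920365 -0.71285883  7.80674434] [ 1.35319826  0.21407829 -1.08346869  2.25009817  0.28459895  0.4598598
 -0.04496518] 21.8833
4 0.010928312593518704 [-0.00069957 -0.0001419  -0.00012901] [-5.22601418 -0.64716029 -1.94547856] [-0.17462502  1.58678135 -0.125453  ] 22.3417
8 0.010857337673736636 [-0.00081948 -0.00010869 -0.00018677] [-7.53019288 -1.92829013 -1.42029884] [-0.46114847  2.21983536 -0.19189155] 22.8
```

View pics/s8.png

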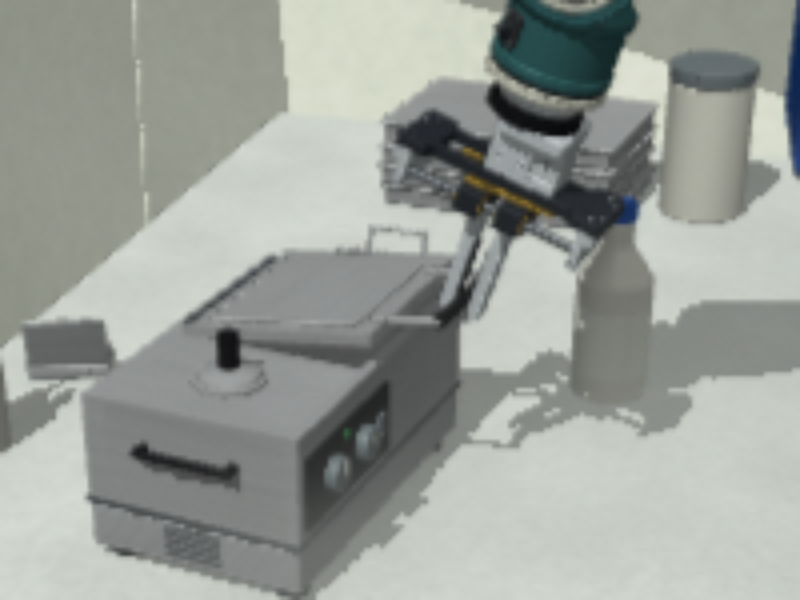

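The lid is lifting. The steady 7 N in x suggests the bar is about 1 mm nearer than modelled, so I'll shift the arc by −1 mm in x and continue while watching the force.

```bash
python3 - <<'E'
from h import *
for th in (15,22,29,36,43,50):
    robot.move_linear(bar(np.radians(th))-.001*cx,velocity=.06,frame=Rl(np.radians(70+18*th/60)))
    st=robot.get_state();print(th,round(st['opening'],4),(st['ee_pos']-bar(np.radians(th))+.001*cx).round(4),np.round(st['force'],1),np.round(st['moment'],1),st['time'])
    if np.linalg.norm(st['force'])>25: break
s=robot.grab_frame('side');cv2.imwrite('pics/s9.png',cv2.resize(s[50:230,220:440,::-1],None,fx=3.6,fy=3.3))
E
```

```text
15 0.0114 [-0.     -0.0002  0.0003] [-3.5 -2.6 -2. ] [-0.6  1.3 -0.2] 23.4917
22 0.0109 [-0.0004 -0.0001  0.0001] [-8.  -3.   0.7] [-0.6  2.1 -0.3] 24.0917
29 0.0111 [-0.001  -0.0001 -0.0001] [-14.2  -1.4   4.9] [-0.4  3.3 -0.1] 24.6917
36 0.0112 [-0.0015  0.     -0.0001] [-22.9   1.   14. ] [ 0.   5.2 -0.1] 25.2917
```

View pics/s9.png

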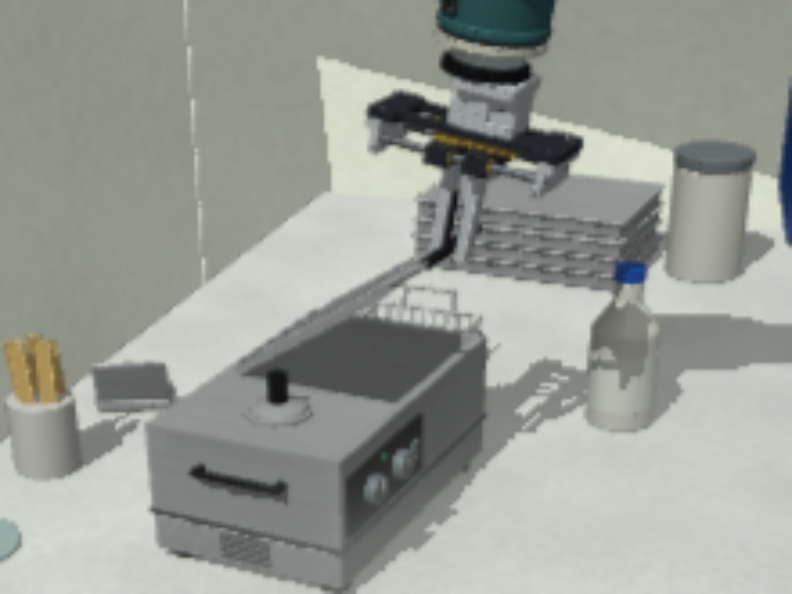

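The force is purely radial outward, so the true arc lies slightly outside my model. I'll relax radially and continue with a per-step radial correction.

```bash
python3 - <<'E'
from h import *
def rad(th): u=bar(th)-hinge; return u/np.linalg.norm(u)
def tgt(th,e): return bar(th)-.001*cx+e*rad(th)
e=0; th=36
def go(th,e,v):
    t=np.radians(th); robot.move_linear(tgt(t,e),velocity=v,frame=Rl(np.radians(70+18*th/60)))
    st=robot.get_state(); f=np.array(st['force']); u=rad(t); v_=st['ee_pos']-hinge
    tan=np.cross(cy,u)
    print(th,round(e,4),round(st['opening'],4),'rad F',round(f@u,1),'tan F',round(f@tan,1),f.round(1),np.round(st['moment'],1),'ang',np.degrees(np.arctan2(v_[2],-(v_@cx))-th0).round(2),'r',np.hypot(v_[2],v_@cx).round(4),round(st['time'],2))
    return f@u,np.linalg.norm(f)
for _ in range(2):
    f,n=go(th,e+.001,.02); e+=.001
    if f<8: break
for th in (39,42,45):
    f,n=go(th,e,.05); e+=np.clip(f/20e3,-.0015,.0015)
    if n>28: break
print(e)
E
```

```text
36 0.001 0.011 rad F 7.4 tan F -2.4 [-7.7 -3.   2.5] [-0.5  2.  -0.1] ang 35.87 r 0.2221 25.59
39 0.001 0.0107 rad F 14.3 tan F -2.8 [-13.   -1.5   7. ] [-0.5  2.9 -0.1] ang 38.83 r 0.2223 25.98
42 0.0017 0.0106 rad F 5.7 tan F -2.6 [-6.5 -4.   2. ] [-0.8  1.7 -0.1] ang 41.87 r 0.2226 26.36
45 0.002 0.0112 rad F 6.5 tan F -1.6 [-6.1 -3.   3.5] [-0.8  1.7 -0.1] ang 44.85 r 0.2228 26.74
0.002323821400632241
```

```bash
python3 - <<'E'
from h import *
def rad(th): u=bar(th)-hinge; return u/np.linalg.norm(u)
def tgt(th,e): return bar(th)-.001*cx+e*rad(th)
e=.0023
for th in (48,51,54,57,60):
    t=np.radians(th); robot.move_linear(tgt(t,e),velocity=.05,frame=Rl(np.radians(70+18*th/60)))
    st=robot.get_state(); f=np.array(st['force']); u=rad(t); v_=st['ee_pos']-hinge
    print(th,round(e,4),round(st['opening'],4),'rad F',round(f@u,1),f.round(1),'ang',np.degrees(np.arctan2(v_[2],-(v_@cx))-th0).round(2),'r',np.hypot(v_[2],v_@cx).round(4),round(st['time'],2))
    if np.linalg.norm(f)>28: break
    if th<60: e+=np.clip(f@u/20e3,-.0015,.0015)+.0001
robot.pause(.5)
st=robot.get_state();print(st['force'],st['opening'],st['ee_pos'],np.abs(st['joint_vel']).max())
C=cam('side');s=robot.grab_frame('side');cv2.imwrite('pics/s10.png',cv2.resize(s[20:320,220:420,::-1],None,fx=2.6,fy=2))
cv2.imwrite('pics/s10f.png',s[...,::-1]);T=robot.grab_frame('top');cv2.imwrite('pics/t10.png',T[...,::-1])
cv2.imwrite('pics/w10.png',robot.grab_frame('wrist')[...,::-1])
E
```

```text
48 0.0023 0.0111 rad F 7.5 [-6.6 -4.2  4.7] ang 47.85 r 0.2231 27.12
51 0.0028 0.0111 rad F -1.1 [-1.7 -5.2 -2.2] ang 50.81 r 0.2233 27.51
54 0.0028 0.0109 rad F 4.8 [-4.7 -5.2  3.1] ang 53.81 r 0.2235 27.89
57 0.0032 0.0112 rad F 5.0 [-4.5 -5.3  3.5] ang 56.82 r 0.2237 28.27
60 0.0035 0.0111 rad F 3.0 [-3.  -4.5  2.1] ang 59.8 r 0.224 28.66
[-2.36811152 -4.823543    0.4320675 ] 0.01118411278325365 [ 0.55845776 -0.18145647  0.34799811] 0.0018208736266037526
```

View pics/s10f.png

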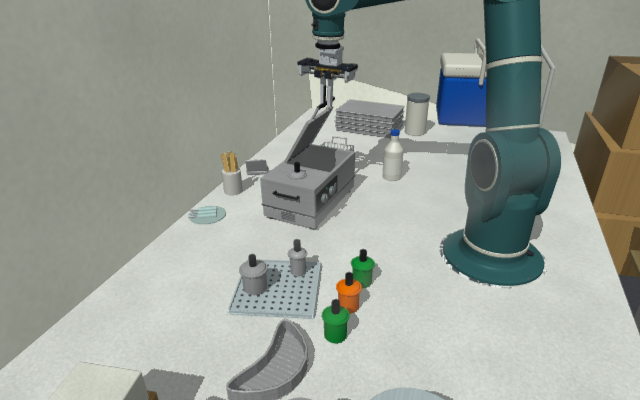

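View pics/w10.png

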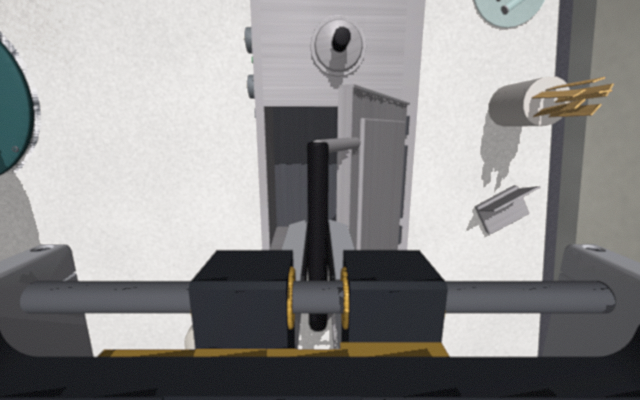

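View pics/t10.png

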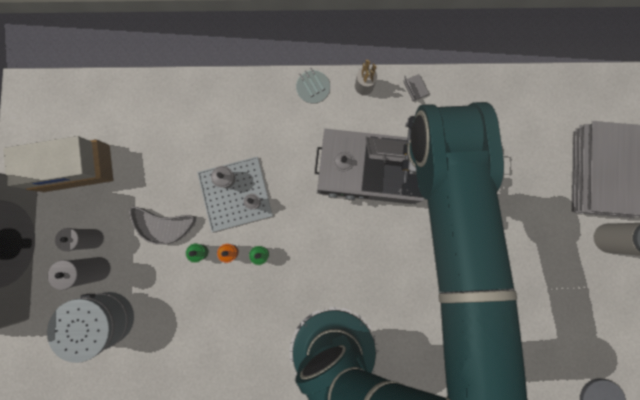

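```bash
python3 - <<'E'
from rig import robot
robot.sign_off(); st=robot.get_state(); print(st['time'],st['opening'],st['force'])
E
```

```text
the job is handed in; nothing more can be done
the job is handed in; nothing more can be done
```

The 52 mm steel canister is seated in the deck opening, and the gripper is holding the tank lid open at about 60°. I handed the job in at roughly 29 s on the robot's clock.

- **Canister choice:** rim widths in the side view measured 71, 60 and 51 mm. The 60 mm one is the middle canister, the one for the 56 mm opening.
- **Seating:** it slid in without catching and touched the deck with about 5.5 N, with the TCP at z = 0.1846 m (0.185 expected). After release its rim lay flat, and the last pictures show it still in place.
- **Lid:** I raised it along its arc without letting go. The last readings were 59.8° from the TCP position, fingers closed on the bar at 11 mm, about 5 N at the tool and no motion.
- **Disagreement:** the lid's arc came out up to about 4 mm larger than my model. The radial force reached about 27 N at 36° before I corrected the path, and it stayed under 15 N after that. The lid angle could be off by about a degree for the same reason.
- **Other items:** the last pictures show the other two canisters, the bottle and the kidney dish where they were. The arm mostly hid the basket in the last top view, so I checked it only in the side view.
- **Not confirmed:** a state check after hand-in was refused, so I could not confirm the final second.

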